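# Pop a portion tub out and trap it

### The job

With one finger press the dispenser's round key all the way down, so that its spring shoots the portion tub out along the chute, and have your other finger standing in the chute to trap the tub before it slides off the end. Finish while holding: the key still kept down by the one finger and the tub out of its bay, upright on the chute, pushed by the spring against the other finger. Do not lift or carry the tub, and leave the mug, the shaker and the bowl as they stand.

Things in the scene. Friction and masses are not known exactly. Their poses are not given: they have to be found in the camera images.
- dispenser: Steel tub dispenser, fixed, 166 mm long (x -100 to 66), 66 mm wide. Origin on the worktop under the chute's centre line; x = the way the tub is shot, y towards the key, z up. Chute floor (white) 32 mm up; rails at both edges 10 mm higher, inner faces at y = +-27 mm; open at its end, x = 66. Behind is the tub bay: walls from x = -100 to -14, roof from -100 to -36, top 89 mm above the worktop.
- pusher (a joint): How far the spring pusher behind the tub has come forward, m: 0 at the start, 0.045 at the end of its stroke. It pushes the tub forward with 4 N at 0, falling to 2.2 N at 0.045. A steel gate plate across the chute at x = -5 mm, 14 mm high above the chute floor, holds the tub back; it goes down with the key, and the tub then shoots out at once.
- key_top (a point): Centre of the top face of the round black key (disc 26 mm across, 10 mm thick) beside the chute, at x = 30, y = 64, z = 68 mm in the dispenser's frame when up; moves down with the key. Under it a steel block 36 mm high (x 8 to 52, y 33 to 79).
- key (a joint): How far the key is pressed, m: 0 up, 0.020 fully down (top face then 48 mm above the worktop, 16 mm above the chute floor). It takes 3 N at first, 6 N at the bottom, plus up to about 3 N of rubbing at the gate; the tub is let go at about 0.014. It springs up when released.
- catch (a point): Fixed point on the chute floor, on the centre line, level with the key (x = 30, y = 0, z = 32 mm in the dispenser's frame), 64 mm from the key's centre. A finger standing here with its tip at the height of the key's top is in the tub's way, key up or down.
- tub: White sealed portion tub with foil lid, 44 mm long (along the chute), 50 wide, 42 high, about 60 g, loose. Origin at the centre of its underside, x along the chute, z up. It starts in the bay, origin at x = -30 mm in the dispenser's frame, its front face 38 mm behind the catch point.
- mug: White mug, 76 mm wide, 85 mm high, bystander, loose. Origin at the centre of its underside.
- shaker: Clear shaker jar with a steel cap, 44 mm wide, 85 mm high, bystander, loose. Origin at the centre of its underside.
- bowl: Blue bowl, 110 mm wide, 45 mm high, bystander, loose. Origin at the centre of its underside.
There are look-alikes about, which are no part of the job. Leave any purple look-alike of the tub alone.

How it is judged:
By the outcome, as a careful person would: the job done as asked, in the order asked, and still so for the second after the job is handed in, while the arm keeps its last pose, push and grip.
It also fails if it takes over 32 s, if anything falls off the work surface, if the arm or the gripper's body presses on something with over 40 N, if the wrist force passes 120 N, or if a joint passes its speed limit or range.

### The arm

A 7-joint arm with a two-finger parallel gripper is mounted at the origin on the work surface. World frame = base frame: x ahead of the robot, y to its left, z up, the work surface at z = 0. Lengths are in m, angles in rad, forces in N, time in s.
With the tool pointing down it reaches from about 0.4 to 0.85 m from the base axis. Payload 6.9 kg.
Tool frame: the origin (TCP) lies midway between the tips of the shut fingers; the grasp point (between the pads) lies behind it (ctrl.pinch_z is the z of the grasp point in the tool frame, in m); z points along the fingers, y is the direction in which the jaws open and shut (so a half turn about z gives the same grasp; the last joint's range is limited). The gripper opens to 85 mm and grips with 20 to 120 N. Pads are 22 mm wide; open, the fingers measure 114 mm over their backs; the gripper's body (76 mm by 85 mm) begins 54 mm behind the grasp point. The pads swing forward as they close: fully open they stand 13 mm farther back than shut.
Start: joints at [-1.224, 0.507, -0.238, 1.5, 0.126, 1.149, -0.155], TCP at [0.15, 0.607, 0.231] pointing down, gripper open.
Joint ranges: [-3.08, 3.08], [-0.24, 2.05], [-1.43, 1.35], [0, 2.5], [-1.52, 4.66], [0.17, 1.96], [-2.89, 2.89]. Speed limits (rad/s): [2.39, 2.39, 3.14, 3.14, 3.14, 3.14, 3.14].

### API

Orientations are given as a unit quaternion [w, x, y, z].
In Python, from station import ctrl, get_state, vision, ticket, models gives the robot as it stands. Calls block until the motion is done:
- ctrl.movep(position, orientation): joint-space move of the TCP to a pose.
- ctrl.movel(position, frame=None, max_speed=0.15): straight line of the TCP; frame=None keeps the orientation; max_speed is the mean speed in m/s.
- ctrl.set_joints(angles): joint-space move.
- ctrl.ungrasp() and ctrl.close_gripper(force=None): open the fingers fully, or close them until they stop; force is the grip in N (None keeps the last).
- ctrl.pause(seconds).
- ctrl.ik(position, orientation): joint angles nearest the present ones, or None.
- get_state(): the state.
- vision.grab_frame(name): name is "side" or "top"; returns (picture, depth): 384x512x3 uint8, blue, green, red; 384x512 float32, m along the optical axis (not along the pixel's ray), 0 where there is no reading.
- vision.camera_info(name): a dict with "mtx" (3x3 intrinsics, pixels), "dist_coeffs" ([k1, k2, p1, p2, k3] as OpenCV has them; the pictures are not rectified), "R" (3x3) and "t" (3): a world point X has camera coordinates R X + t. Camera axes: x right, y down, z forward; pixel columns grow to the right and rows downward; lengths in m; the calibration is good to about 2 mm. A picture is of the moment at which its call begins. camera_info takes no time and is no camera call.
A pose or a line that the arm cannot do raises ctrl.Unreachable and nothing moves.
- ticket.close_job(): hands the job in, once; it reports no verdict.
Trained networks look in the newest picture that a camera, given by its name, has taken for a name from the list of things; names that differ only in an ending like _2 or _b are one class to them, and where a whole thing is asked for, a point or a joint stands for the part that bears it (a point fixed in the world has none). Each returns a list of dicts, best first, with "p" (0 to 1); they miss things now and then, are a little off and sometimes report something else, mostly with a low value. They report only what shows in the picture. A call takes as long as a camera call. They do not tell look-alikes from the thing itself.
- models.recognise(camera, target): "point" ([column, row] in pixels, amid what is visible of it).
- models.masks_of(camera, target): "mask" (384x512 bool, what is visible of it) and "point" ([column, row] in pixels, amid what is visible of it).
The state is a dict: "time": time; "qpos": joint angles; "qd": joint speeds; "tau": joint torques, N m; "tcp_pos": TCP position; "eef_rot": TCP orientation; "contact_force": force on the tool from outside, world axes, zero at the start; "wrist_torque": the same for the moment, N m; "width": finger opening in m.
Only numpy, scipy, OpenCV 4.12 (cv2) and the standard library are available. Lean on these libraries where they do the work, as an engineer would, in place of code of your own. Each camera call takes 0.05 s, during which the arm holds its last target.

## Working session

There is one attempt and no reset: what is moved stays moved. The work goes in short steps, each a Python script; the robot and the scene stay as the last script left them, time stands still between calls to the robot, and variables do not carry over. Pictures are saved under pics/ and viewed, and the job is handed in when it is done.

```bash
ls; mkdir -p pics; python3 - <<'E'
from station import ctrl, get_state, vision, ticket, models
import cv2,numpy as np
s=get_state();print(s['time'],s['tcp_pos'],s['eef_rot'],s['width'],ctrl.pinch_z)
for c in('side','top'):
    p,d=vision.grab_frame(c);cv2.imwrite(f'pics/{c}0.png',p);np.save(f'pics/{c}0.npy',d)
    i=vision.camera_info(c);print(c,i)
    for t in('dispenser','key','tub'):
        for r in models.masks_of(c,t)[:4]: print(c,t,round(r['p'],2),r['point'],r['mask'].sum())
E
```

```text
pics
0.0 [0.14958606 0.60629375 0.23041514] [-9.16828393e-05  1.20573443e-01  9.92703986e-01 -9.13038318e-04] 0.08545675588571927 -0.0187
side {'mtx': array([[381.94579513,   0.        , 256.33974345],
       [  0.        , 381.94579513, 194.62704046],
       [  0.        ,   0.        ,   1.        ]]), 'dist_coeffs': array([-0.0761679,  0.       ,  0.       ,  0.       ,  0.       ]), 'R': array([[ 0.88993267, -0.45564817,  0.02011437],
       [-0.30876598, -0.63434088, -0.70871378],
       [ 0.3356835 ,  0.62449691, -0.70520933]]), 't': array([-0.43211874,  0.24811232,  0.7058117 ])}
side dispenser 0.75 [279.9, 266.3] 3959
side key 0.62 [293.5, 227.9] 119
side tub 0.93 [238.3, 340.5] 904
side tub 0.72 [221.4, 238.8] 589
side tub 0.59 [284.6, 250.5] 200
side tub 0.59 [207.0, 292.9] 788
top {'mtx': array([[414.60193925,   0.        , 257.01214187],
       [  0.        , 414.60193925, 193.44191704],
       [  0.        ,   0.        ,   1.        ]]), 'dist_coeffs': array([-0.11418593,  0.        ,  0.        ,  0.        ,  0.        ]), 'R': array([[ 0.02736747, -0.99958498,  0.00899342],
       [-0.98458258, -0.02850946, -0.17258143],
       [ 0.1727662 , -0.00413165, -0.9849542 ]]), 't': array([0.04384888, 0.5172954 , 0.80305617])}
top dispenser 0.74 [334.7, 199.9] 3252
top tub 0.85 [337.3, 206.0] 346
top tub 0.8 [331.2, 287.8] 614
top tub 0.72 [384.1, 283.5] 550
top tub 0.61 [274.8, 249.1] 537
```

View pics/side0.png

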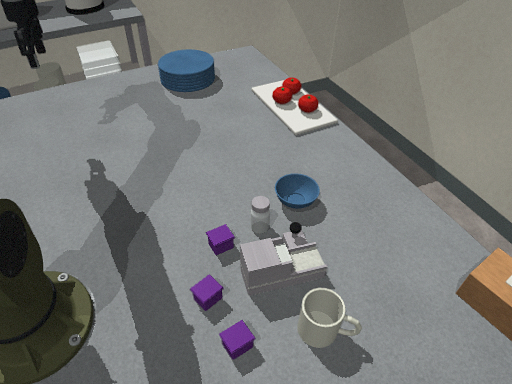

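View pics/top0.png

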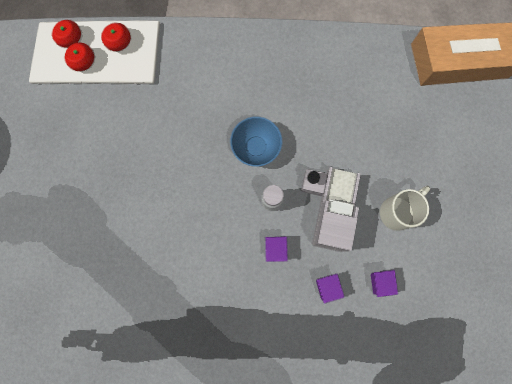

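```bash
python3 - <<'E'
import cv2
a=cv2.imread('pics/side0.png')[190:350,190:350];b=cv2.imread('pics/top0.png')[130:290,260:420]
cv2.imwrite('pics/crop0.png',cv2.resize(cv2.hconcat([a,b]),None,fx=2.5,fy=2.5,interpolation=cv2.INTER_CUBIC))
E
```

```text
(no output)
```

View pics/crop0.png

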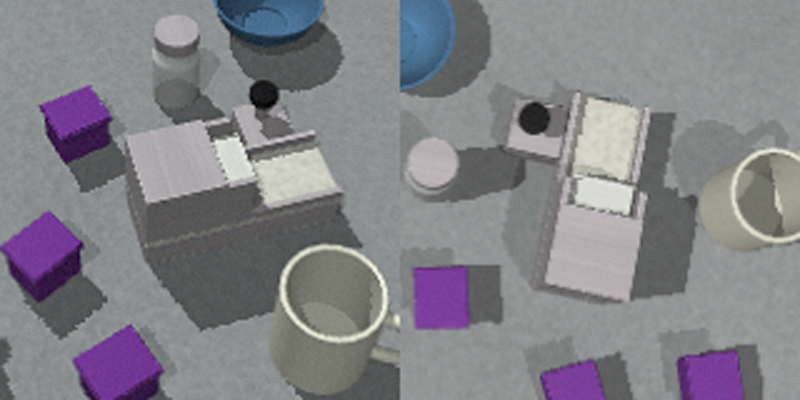

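The real tub is the white one in the bay, top (341,208) and side (235,158 in crop → ~(284,253)). The purple boxes at top (276,249), (331,288) and (384,283) are look-alikes. The dispenser's chute points roughly along world +x, with the key at top (314,177) on its left. Next I fit its pose from depth.

```bash
cat > h.py <<'E'
import numpy as np,cv2
from station import vision
def cloud(c,d):
    i=vision.camera_info(c);h,w=d.shape
    u,v=np.meshgrid(np.arange(w),np.arange(h))
    q=cv2.undistortPoints(np.stack([u,v],-1).reshape(-1,1,2).astype(np.float64),i['mtx'],i['dist_coeffs']).reshape(h,w,2)
    P=np.dstack([q[...,0]*d,q[...,1]*d,d])
    X=(P-i['t'])@i['R'];X[d<=0]=np.nan
    return X
def proj(c,X):
    i=vision.camera_info(c)
    return cv2.projectPoints(np.asarray(X,float).reshape(-1,1,3),cv2.Rodrigues(i['R'])[0],i['t'],i['mtx'],i['dist_coeffs'])[0].reshape(-1,2)
E
python3 - <<'E'
from h import *
for c in('side','top'):
    d=np.load(f'pics/{c}0.npy');im=cv2.imread(f'pics/{c}0.png');X=cloud(c,d);z=X[...,2]
    r0=np.s_[215:310,225:340] if c=='side' else np.s_[150:260,290:365]
    x=X[r0].reshape(-1,3);g=im[r0].reshape(-1,3).astype(int)
    hst=np.histogram(x[:,2],np.arange(-.01,.11,.004));print(c,list(zip((hst[1]*1000).round().astype(int),hst[0])))
    for n,lo,hi in(('roof',.083,.095),('floor',.026,.038),('key',.06,.076)):
        m=(x[:,2]>lo)&(x[:,2]<hi)
        if n=='key': m&=g.max(1)<70
        if n=='floor': m&=(g.min(1)>150)
        p=x[m]; 
        if len(p)>4: print(n,len(p),np.median(p,0),cv2.minAreaRect((p[:,:2]*1000).astype(np.float32)))
    m=(x[:,2]>.03)&(g.max(1)<50);print('dark',m.sum(),x[m].mean(0) if m.any() else '')
E
```

```text
side [(np.int64(-10), np.int64(1)), (np.int64(-6), np.int64(2761)), (np.int64(-2), np.int64(2902)), (np.int64(2), np.int64(112)), (np.int64(6), np.int64(120)), (np.int64(10), np.int64(134)), (np.int64(14), np.int64(141)), (np.int64(18), np.int64(147)), (np.int64(22), np.int64(152)), (np.int64(26), np.int64(475)), (np.int64(30), np.int64(572)), (np.int64(34), np.int64(328)), (np.int64(38), np.int64(400)), (np.int64(42), np.int64(123)), (np.int64(46), np.int64(111)), (np.int64(50), np.int64(138)), (np.int64(54), np.int64(134)), (np.int64(58), np.int64(120)), (np.int64(62), np.int64(153)), (np.int64(66), np.int64(168)), (np.int64(70), np.int64(316)), (np.int64(74), np.int64(120)), (np.int64(78), np.int64(146)), (np.int64(82), np.int64(321)), (np.int64(86), np.int64(792)), (np.int64(90), np.int64(1)), (np.int64(94), np.int64(0)), (np.int64(98), np.int64(0)), (np.int64(102), np.int64(0))]
roof 1062 [ 0.44245233 -0.10345076  0.08688663] ((459.74237060546875, -155.41964721679688), (100.07161712646484, 197.69056701660156), 9.599339485168457)
floor 632 [ 0.53922114 -0.11468358  0.03027907] ((
[... 972 characters left out ...]
int64(78), np.int64(25)), (np.int64(82), np.int64(111)), (np.int64(86), np.int64(958)), (np.int64(90), np.int64(166)), (np.int64(94), np.int64(0)), (np.int64(98), np.int64(0)), (np.int64(102), np.int64(0))]
roof 1217 [ 0.44199874 -0.09708578  0.08846378] ((451.14239501953125, -99.96566772460938), (67.3025131225586, 86.61128997802734), 79.23394775390625)
floor 837 [ 0.53803683 -0.1150002   0.03212608] ((545.1716918945312, -92.41267395019531), (106.93699645996094, 66.10014343261719), 80.14634704589844)
key 119 [ 0.54885334 -0.0533178   0.06751378] ((548.786376953125, -53.264442443847656), (22.77591896057129, 23.78299331665039), 48.554542541503906)
dark 105 [ 0.54885616 -0.05377105  0.06768635]
```

Only fully open or shut is available. Open, the inner faces are 85 mm apart. With the tool centred at y≈28.5, one finger lands on the key's outer edge, with its inner face at y≈71. The other stands in front of the tub, inner face at y≈-14, with its tip 16 mm above the floor and so clear of the 10 mm rails. I'll hover first and check the finger geometry.

```bash
cat >> h.py <<'E'
YAW=np.radians(-10.8);O=np.array([.5071,-.1115,0])
def D2W(p,O=O,yaw=YAW):
    c,s=np.cos(yaw),np.sin(yaw);p=np.asarray(p,float)
    return p@np.array([[c,-s,0],[s,c,0],[0,0,1]]).T+O
Q=[0,np.sin(-YAW/2),np.cos(YAW/2),0]
E
python3 - <<'E'
from h import *
from station import ctrl,get_state
p=D2W([.028,.0285,.0]);print(p)
ctrl.movep([p[0],p[1],.17],Q)
ctrl.movel([p[0],p[1],.085],max_speed=.1)
ctrl.pause(.2)
s=get_state();print(s['time'],s['tcp_pos'],s['eef_rot'],s['contact_force'],s['width'])
for c in('side','top'):
    q,d=vision.grab_frame(c);cv2.imwrite(f'pics/{c}1.png',q);np.save(f'pics/{c}1.npy',d)
a=cv2.imread('pics/side1.png')[160:320,200:360];b=cv2.imread('pics/top1.png')[110:270,260:420]
cv2.imwrite('pics/crop1.png',cv2.resize(cv2.hconcat([a,b]),None,fx=2.5,fy=2.5,interpolation=cv2.INTER_CUBIC))
E
```

```text
[ 0.53994441 -0.08875149  0.        ]
4.4167 [ 0.5402846  -0.08878044  0.08556992] [5.41890809e-04 9.40910483e-02 9.95563449e-01 1.21246806e-05] [-0.70154677  0.0535514   0.31535201] 0.08558087473415767
```

View pics/crop1.png

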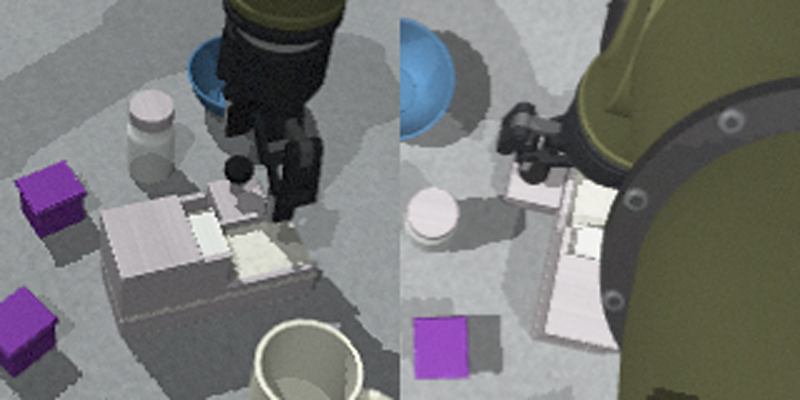

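The side crop shows the chute finger's tip at about (314,246) px. I'll compare that with its predicted position from the depth points.

```bash
python3 - <<'E'
from h import *
c='side'
im=cv2.imread('pics/side1.png');X=cloud(c,np.load('pics/side1.npy'))
cy,sy=np.cos(YAW),np.sin(YAW);L=(X-O)@np.array([[cy,-sy,0],[sy,cy,0],[0,0,1]])*1000
m=(im.max(2)<90)&(L[...,2]>55)&(L[...,2]<160)&(abs(L[...,0]-30)<60)&(abs(L[...,1]-28)<90)
p=L[m]
for z in range(55,160,6):
    for n,s in(('chute',p[:,1]<28),('key',p[:,1]>=28)):
        q=p[s&(p[:,2]>=z)&(p[:,2]<z+6)]
        if len(q)>2: print(z,n,len(q),'x',np.percentile(q[:,0],[2,50,98]).round(),'y',np.percentile(q[:,1],[2,50,98]).round())
X=cloud('top',np.load('pics/top1.npy'));im=cv2.imread('pics/top1.png');L=(X-O)@np.array([[cy,-sy,0],[sy,cy,0],[0,0,1]])*1000
m=(im.max(2)<100)&(L[...,2]>55)&(L[...,2]<160)&(abs(L[...,0]-30)<40)&(L[...,1]>40)&(L[...,1]<110)
p=L[m];print('top')
for z in range(55,160,6):
        q=p[(p[:,2]>=z)&(p[:,2]<z+6)]
        if len(q)>2: print(z,len(q),'x',np.percentile(q[:,0],[2,50,98]).round(),'y',np.percentile(q[:,1],[2,50,98]).round())
print(proj('side',D2W([[.028,-.0215,.098],[.028,.0785,.098],[.03,.064,.068]])))
a=im=cv2.imread('pics/side1.png')[190:290,250:350]
cv2.imwrite('pics/z1.png',cv2.resize(a,None,fx=6,fy=6,interpolation=cv2.INTER_CUBIC))
E
```

```text
55 key 13 x [18. 26. 41.] y [51. 54. 63.]
61 key 79 x [19. 29. 43.] y [50. 61. 75.]
67 chute 6 x [-27. -17.  -7.] y [-30.  20.  27.]
67 key 24 x [-26.  30.  38.] y [ 40.  64. 117.]
79 chute 4 x [-26. -23. -16.] y [-33. -33. -32.]
97 key 17 x [20. 29. 38.] y [70. 71. 73.]
103 chute 13 x [18. 23. 34.] y [-28. -26. -17.]
103 key 21 x [18. 28. 39.] y [69. 71. 73.]
109 chute 18 x [18. 24. 34.] y [-29. -27. -14.]
109 key 18 x [18. 26. 37.] y [70. 71. 73.]
115 chute 18 x [21. 26. 35.] y [-30. -28. -21.]
115 key 19 x [18. 26. 34.] y [69. 71. 74.]
121 chute 12 x [18. 22. 24.] y [-28. -22. -16.]
121 key 13 x [19. 27. 33.] y [69. 71. 72.]
127 chute 7 x [18. 22. 22.] y [-26. -23. -14.]
127 key 17 x [18. 22. 30.] y [70. 71. 73.]
133 chute 5 x [16. 17. 18.] y [-27. -24. -20.]
133 key 18 x [17. 24. 30.] y [70. 73. 77.]
139 chute 13 x [15. 17. 21.] y [-44. -25. -15.]
139 key 14 x [15. 17. 25.] y [72. 80. 97.]
145 chute 50 x [16. 20. 40.] y [-47. -42. -13.]
145 key 8 x [15. 17. 19.] y [81. 93. 99.]
151 chute 84 x [13. 28. 38.] y [-46. -40.  -8.]
151 key 8 x [17. 17. 18.] y [63. 94. 99.]
157 chute 21 x [12. 20. 38.] y [-46. -16.  -2.]
157 key 7 x [12. 13. 19.] y [ 44.  64. 100.]
top
61 30 x [18. 25. 35.] y [55. 64. 73.]
67 38 x [19. 26. 35.] y [53. 61. 74.]
103 4 x [17. 19. 22.] y [73. 76. 79.]
109 3 x [18. 21. 22.] y [74. 82. 84.]
121 3 x [18. 23. 24.] y [73. 85. 86.]
133 3 x [29. 35. 36.] y [72. 73. 73.]
139 14 x [16. 17. 34.] y [74. 81. 87.]
145 33 x [16. 23. 32.] y [74. 80. 96.]
151 26 x [16. 20. 35.] y [ 74.  90. 102.]
157 16 x [13. 17. 35.] y [ 59.  75. 102.]
[[311.12516735 248.07562014]
 [293.12691758 211.01269509]
 [295.118362   225.28972857]]
```

View pics/z1.png

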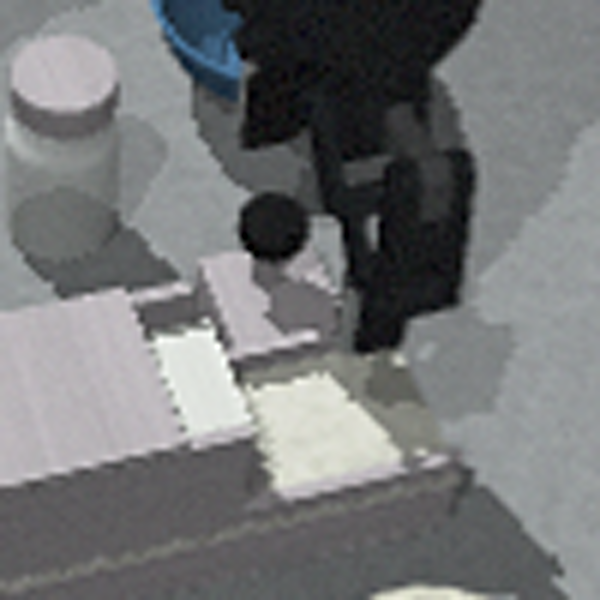

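The finger geometry is as predicted: key finger inner face y≈71, chute finger −14 to −29, tip 13 mm above the TCP. I'll shift 1.5 mm toward −y for more key overlap, then press in one quick stroke.

```bash
cat > look.py <<'E'
from h import *
def look(n):
    for c in('side','top'):
        q,d=vision.grab_frame(c);cv2.imwrite(f'pics/{c}{n}.png',q);np.save(f'pics/{c}{n}.npy',d)
    a=cv2.imread(f'pics/side{n}.png')[180:300,230:350];b=cv2.imread(f'pics/top{n}.png')[130:250,260:380]
    cv2.imwrite(f'pics/crop{n}.png',cv2.resize(cv2.hconcat([a,b]),None,fx=3.3,fy=3.3,interpolation=cv2.INTER_CUBIC))
E
python3 - <<'E'
from look import *
from station import ctrl,get_state
p=D2W([.028,.027,.0])
ctrl.movel([p[0],p[1],.061],max_speed=.06)
s=get_state();print(s['time'],s['tcp_pos'],s['contact_force'])
ctrl.movel([p[0],p[1],.0335],max_speed=.15)
s=get_state();print(s['time'],s['tcp_pos'],s['contact_force'],s['wrist_torque'])
ctrl.pause(.3)
s=get_state();print(s['time'],s['tcp_pos'],s['contact_force'],s['wrist_torque'])
look(2)
E
```

```text
5.0667 [ 0.53943638 -0.09031066  0.06057237] [0.3613514  0.33232544 1.29565117]
5.4 [ 0.54157339 -0.09067328  0.03476782] [ 1.15426608 -0.57977077  5.69678095] [ 0.14181672 -0.2968135   0.22391437]
5.7 [ 0.54156564 -0.0906397   0.03478217] [ 2.0854249  -1.83601744  6.55511561] [ 0.19004184 -0.26804186  0.16733093]
```

View pics/crop2.png

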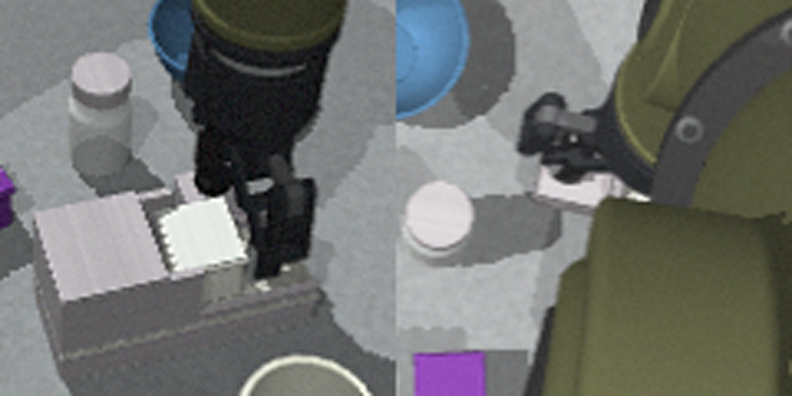

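The tub has shot out and stands upright against the chute finger. I'll press a bit further to make sure the key is on its stop.

```bash
python3 - <<'E'
from look import *
from station import ctrl,get_state
p=D2W([.028,.027,.0])
for z in(.032,.030,.028,.026):
    ctrl.movel([p[0],p[1],z],max_speed=.03);ctrl.pause(.2)
    s=get_state();print(s['time'],z,s['tcp_pos'],s['contact_force'],s['wrist_torque'])
    if s['contact_force'][2]>17: break
look(3)
X=cloud('side',np.load('pics/side3.npy'));im=cv2.imread('pics/side3.png')
cy,sy=np.cos(YAW),np.sin(YAW);L=(X-O)@np.array([[cy,-sy,0],[sy,cy,0],[0,0,1]])*1000
m=(im.min(2)>170)&(abs(L[...,2]-74)<6)&(abs(L[...,0])<60)&(abs(L[...,1])<35)
print(m.sum(),np.percentile(L[m],[2,50,98],axis=0).round(1))
print(cv2.minAreaRect(L[m][:,:2].astype(np.float32)))
E
```

```text
6.25 0.032 [ 0.54179369 -0.09052852  0.03433893] [-1.16391974 -0.41696999 17.6987592 ] [0.75349746 0.1867108  0.34231049]
406 [[-23.9 -22.1  69.9]
 [ -3.2  -0.9  73.7]
 [ 16.5  22.1  76.3]]
((-3.4509963989257812, 0.6948909759521484), (48.939544677734375, 42.66621398925781), 87.22560119628906)
```

View pics/crop3.png

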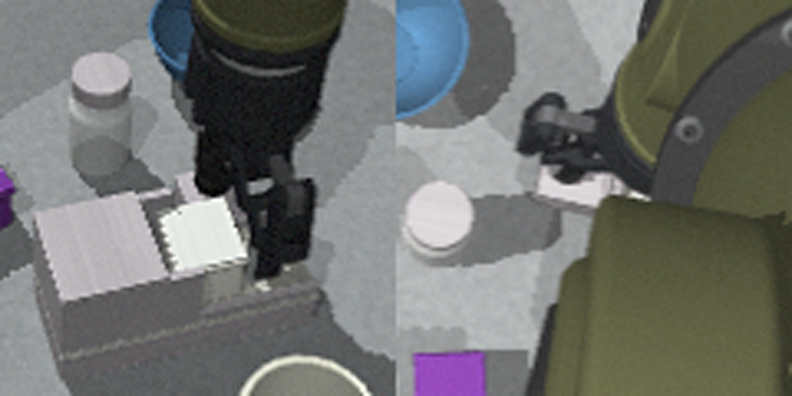

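The force went from 6.6 to 17.7 N over 0.4 mm, so the key is on its hard stop. The tub is upright, lid at about 74 mm, with its front face at x≈18 mm against the finger. Handing in.

```bash
python3 - <<'E'
from station import ticket,get_state
s=get_state();print(s['time'],s['tcp_pos'],s['contact_force'])
ticket.close_job()
E
```

```text
6.35 [ 0.54179566 -0.09054055  0.03434099] [-2.11157201  0.36763128 17.81757975]
the job is handed in; nothing more can be done
```

I pressed the key down with one open finger and the tub shot out against the other finger. I handed the job in at 6.35 s with the arm still holding.

- **Key:** it is on its hard stop. The upward force rose from 6.6 to about 17.8 N for 0.4 mm more travel, with the fingertip about 47–48 mm above the worktop. The finger overlaps only about 5–7 mm of the key's outer edge, because the gripper cannot be set part-open.
- **Tub:** it is upright (lid about 74 mm above the worktop) with its centre at x ≈ −3 mm and its front at x ≈ 18 mm, turned about 3° at most. That fits the chute finger's rear face at 17–18 mm. The finger meets the tub off-centre, on the last 10 mm or so of its −y side.
- **Not confirmed:** the wrist's sideways force did not clearly show the spring's push on the finger. It read +2 N along x just after the release and −2 N at the end, probably hidden by rubbing at the key. The contact rests on the picture and depth data.
- **Cameras:** the two disagreed by about 2–3 mm on the key's position, so I used a value between them.
- **Bystanders:** nothing was moved in the views I had. The shaker, and the parts of the mug and bowl in view, looked unmoved, and I did not touch the purple look-alikes.

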